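# Regrade the doming stakes in the goldsmith's rack

### The arm

A 7-joint arm with a two-finger parallel gripper is mounted at the origin on the work surface. World frame = base frame: x ahead of the robot, y to its left, z up, the work surface at z = 0. Lengths are in m, angles in rad, forces in N, time in s.
With the tool pointing down it reaches from about 0.425 to 0.875 m from the base axis. Payload 4.7 kg.
Tool frame: the origin (TCP) lies on the centre line of the jaws, within the pads' length; the fingertips stand 17 mm ahead of it and the grasp point (between the pads) lies 2 mm behind it (bot.tip_reach is the distance from the TCP to the fingertips, in m); x points along the fingers, z is the direction in which the jaws open and shut, and the axes are right-handed (so a half turn about x gives the same grasp; the last joint's range is limited). The gripper opens to 87 mm and grips with 3 to 60 N. Pads are 19 mm wide; open, the fingers measure 117 mm over their backs; the gripper's body (75 mm by 190 mm) begins 51 mm behind the grasp point.
Start: joints at [1.317, 0.321, -0.07, 1.45, 0.023, 1.371, -0.057], TCP at [0.172, -0.627, 0.24] pointing down, gripper open.
Joint ranges: [-2.86, 2.86], [-0.3, 2.09], [-1.38, 1.24], [0.06, 2.45], [-1.56, 4.7], [0.09, 2.05], [-2.69, 2.69]. Speed limits (rad/s): [2.57, 2.57, 3.14, 3.14, 3.14, 3.14, 3.14].

### API

Orientations are given as a unit quaternion [x, y, z, w].
In Python, from plant import bot, hand, solve_ik, eyes, job gives the robot as it stands. The module is installed in compiled form; this text tells all that it offers. Calls block until the motion is done:
- bot.reach(position, orientation): joint-space move of the TCP to a pose.
- bot.line_to(position, vel=0.15, frame=None, f_stop=None): straight line of the TCP; frame=None keeps the orientation; vel is the mean speed in m/s. With f_stop (N) it stops when the force on the tool has changed by that much, and returns True; else False.
- bot.movej(angles): joint-space move.
- hand.grip(opening, grip_force=None): finger opening in m; grip_force is the grip in N (None keeps the last); returns when the fingers have stopped.
- bot.hold(seconds).
- solve_ik(position, orientation): joint angles nearest the present ones, or None.
- bot.get_obs(): the state.
- eyes.capture(name): name is "scene" or "top" or "wrist"; returns a dict with "img" (384x512x3 uint8, red, green, blue), "depth" (384x512 float32, m along the optical axis (not along the pixel's ray), 0 where there is no reading), "fx", "fy", "cx", "cy" (pixels), "R" (3x3) and "t" (3): a world point X has camera coordinates R X + t. Camera axes: x right, y down, z forward; pixel columns grow to the right and rows downward; lengths in m; the calibration is good to about 2 mm. A picture is of the moment at which its call begins.
A pose or a line that the arm cannot do raises bot.PlanningError and nothing moves.
- job.sign_off(): hands the job in, once; it reports no verdict.
The state is a dict: "clock": time; "qpos": joint angles; "qvel": joint speeds; "effort": joint torques, N m; "eef_pos": TCP position; "ee_rot": TCP orientation; "ft_force": force on the tool from outside, world axes, zero at the start; "torque": the same for the moment, N m; "gripper_width": finger opening in m.
Only numpy, scipy, OpenCV 4.12 (cv2) and the standard library are available. Lean on these libraries where they do the work, as an engineer would, in place of code of your own. Each camera call takes 0.05 s, during which the arm holds its last target. There are 200 camera calls.

### The job

Move the four steel doming stakes from the full wooden rack to the empty one, one upright in each seat, so that they stand in order of thickness: the thickest post in the seat next to the brass knob, then ever thinner ones, to the thinnest at the other end. Tip none of them over, and leave the steel block, the tin and the ring clamp where they are.

Things in the scene. Friction and masses are not known exactly. Their poses are not given: they have to be found in the camera images.
- stake_a_mid (a point): The thinnest steel doming stake: flat round dark foot 44 mm in diameter, 6 mm thick, and on it a straight round bright post 12 mm in diameter with a domed top; 58 mm tall in all. Stands upright in a seat of the full rack. This point: on its axis, half-way up (29 mm above its underside), on the straight post, which can be gripped here from any side; z up along the axis.
- stake_b_mid (a point): The second thinnest steel doming stake: flat round dark foot 44 mm in diameter, 6 mm thick, and on it a straight round bright post 20 mm in diameter with a domed top; 64 mm tall in all. Stands upright in a seat of the full rack. This point: on its axis, half-way up (32 mm above its underside), on the straight post, which can be gripped here from any side; z up along the axis.
- stake_c_mid (a point): The second thickest steel doming stake: flat round dark foot 44 mm in diameter, 6 mm thick, and on it a straight round bright post 29 mm in diameter with a domed top; 70 mm tall in all. Stands upright in a seat of the full rack. This point: on its axis, half-way up (35 mm above its underside), on the straight post, which can be gripped here from any side; z up along the axis.
- stake_d_mid (a point): The thickest steel doming stake: flat round dark foot 44 mm in diameter, 6 mm thick, and on it a straight round bright post 38 mm in diameter with a domed top; 76 mm tall in all. Stands upright in a seat of the full rack. This point: on its axis, half-way up (38 mm above its underside), on the straight post, which can be gripped here from any side; z up along the axis.
- rack_a: The full rack (holds the stakes at the start, in any order): fixed wooden rack, 352 x 78 mm: floor 10 mm thick, four square seats in a row, 64 x 64 mm inside, lips and dividers 8 mm above the floor, bare ends. Origin: centre of its underside, on the bench; x along the row, z up; seat centres at x = -105, -35, 35, 105 mm, y = 0, seat floors at z = 10 mm.
- rack_b: The empty rack, with the brass knob on one end: fixed wooden rack, 352 x 78 mm: floor 10 mm thick, four square seats in a row, 64 x 64 mm inside, lips and dividers 8 mm above the floor, bare ends. Origin: centre of its underside, on the bench; x along the row, z up; seat centres at x = -105, -35, 35, 105 mm, y = 0, seat floors at z = 10 mm.
- brass_knob: Turned brass knob, 22 mm in diameter, 30 mm tall, fixed upright on one bare end of the empty rack (at the rack's x = 158 or -158 mm), 53 mm from the nearest seat centre. Origin: centre of its underside, 10 mm above the bench. The other end has only a flat dark wooden plug.
- bench_block: Bystander: loose dark steel bench block, 50 x 50 x 18 mm, lying on the bench between the racks. Origin: centre of its underside.
- findings_tin: Bystander: loose round aluminium tin, 62 mm in diameter, 28 mm tall, beyond the gap between the racks. Origin: centre of its underside.
- ring_clamp: Bystander: loose wooden hand clamp with a steel band, 113 x 30 x 22 mm, lying outside the right-hand rack. Origin: centre of its underside; x along its length.
Mind the look-alikes: they are no part of the job. What is shaped like the part that bears stake_d_mid but green is not meant. Leave any pink look-alike of the part that bears stake_c_mid alone.

How it is judged:
By the outcome, as a careful person would: the job done as asked, in the order asked, and still so for the second after the job is handed in, with the robot touching nothing.
It also fails if it takes over 128 s, if anything falls off the work surface, if the arm or the gripper's body presses on something with over 40 N, if the wrist force passes 120 N, or if a joint passes its speed limit or range.

## Working session

There is one attempt and no reset: what is moved stays moved. The work goes in short steps, each a Python script; the robot and the scene stay as the last script left them, time stands still between calls to the robot, and variables do not carry over. Pictures are saved under pics/ and viewed, about 12 in all and at most 16, crops included, and the job is handed in when it is done.

```bash
mkdir -p pics; python3 - <<'E'
from plant import bot,hand,eyes
import cv2,numpy as np
for n in("scene","top"):
    c=eyes.capture(n); cv2.imwrite(f"pics/{n}0.png",c["img"][:,:,::-1]); np.savez(f"{n}0.npz",**c)
    print(n,c["fx"],c["cx"],c["cy"],np.round(c["R"],3).tolist(),np.round(c["t"],3), -c["R"].T@c["t"])
o=bot.get_obs();print(o["clock"],o["ee_rot"],o["gripper_width"])
E
```

```text
scene 461.2877255591742 253.43287260733987 194.7704925716711 [[-0.612, 0.791, -0.01], [0.606, 0.461, -0.648], [-0.508, -0.403, -0.762]] [ 0.342 -0.275  1.423] [1.09823265 0.42889504 0.90889589]
top 370.3547706319535 253.26008207834013 192.20596803162346 [[-0.021, -1.0, 0.009], [-0.984, 0.019, -0.179], [0.178, -0.013, -0.984]] [-0.047  0.538  0.831] [ 0.38013855 -0.04638116  0.91399977]
0.1 [ 0.42913645  0.56278089 -0.42844359  0.56174342] 0.08721998935519397
```

View pics/scene0.png

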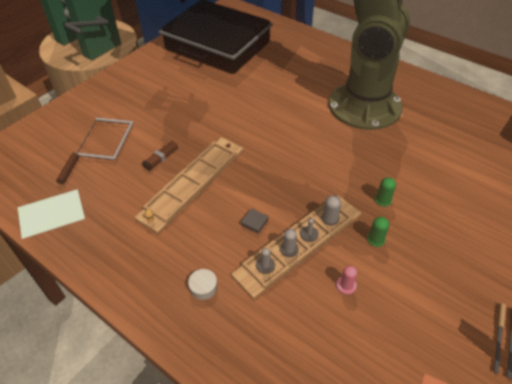

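View pics/top0.png

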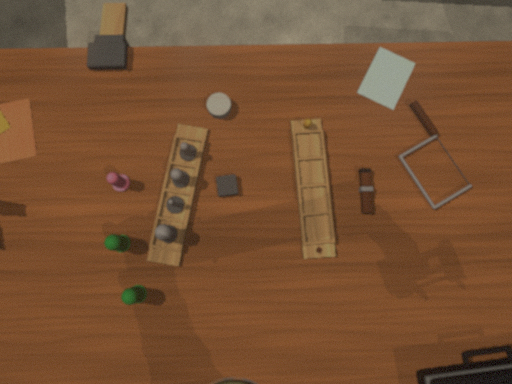

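The top view shows the full rack at (178,195), with stakes at (187,151), (180,177), (175,204) and (166,233). The empty rack is at (313,188), with its knob at (307,123) at the far end. Possible mix-ups are the green posts at (115,242) and (133,296) and the pink one at (118,180). All of them stand outside the rack, so I take only the four grey ones in it. Next I measure positions.

```bash
cat > h.py <<'E'
import numpy as np,cv2
def cloud(c):
    v,u=np.mgrid[0:384,0:512]; d=c["depth"]
    P=np.stack([(u-c["cx"])/c["fx"]*d,(v-c["cy"])/c["fy"]*d,d],-1)
    X=(P-c["t"])@c["R"]; X[d==0]=np.nan
    return X
def ray(c,u,v,z):
    r=np.array([(u-c["cx"])/c["fx"],(v-c["cy"])/c["fy"],1])@c["R"]; o=-c["R"].T@c["t"]
    return o+r*(z-o[2])/r[2]
E
python3 - <<'E'
from h import *
c=dict(np.load("top0.npz"));X=cloud(c)
hsv=cv2.cvtColor(c["img"],cv2.COLOR_RGB2HSV)
print("bench z",np.nanmedian(X[280:330,200:300,2]))
for n,(u0,u1,v0,v1) in dict(a=(140,215,118,270),b=(285,342,112,262)).items():
    S=X[v0:v1,u0:u1]; I=hsv[v0:v1,u0:u1]
    m=(S[...,2]>.005)
    k,l,st,ce=cv2.connectedComponentsWithStats(m.astype(np.uint8)); i=1+st[1:,4].argmax()
    for zlim in (.024,.2):
        mm=(l==i)&(S[...,2]<zlim)
        r=cv2.minAreaRect(S[mm][:,:2].astype(np.float32)*1000); print(n,zlim,r)
    m=(S[...,2]>.032).astype(np.uint8)
    k,l,st,ce=cv2.connectedComponentsWithStats(m)
    for j in range(1,k):
        p=S[l==j]
        if len(p)>5:
            t=p[p[:,2]>np.nanmax(p[:,2])-.012]
            print(" blob",ce[j]+[u0,v0],len(p),"max z",p[:,2].max(),"mean",p.mean(0).round(4),"top",t.mean(0).round(4))
for n in("scene",):
    c=dict(np.load(n+"0.npz"));X=cloud(c)
    S=X[185:300,225:365];m=(S[...,2]>.032).astype(np.uint8);k,l,st,ce=cv2.connectedComponentsWithStats(m)
    for j in range(1,k):
        p=S[l==j]
        if len(p)>5: print(" scene",ce[j]+[225,185],st[j],"max z",p[:,2].max(),"mean",p.mean(0).round(4))
cv2.imwrite("pics/crop1.png",cv2.resize(c["img"][180:300,225:405,::-1],None,fx=4,fy=4,interpolation=2))
E
```

```text
bench z -0.0008419788327559562
a 0.024 ((547.4848022460938, 127.91017150878906), (78.96758270263672, 351.8148498535156), 78.60955047607422)
a 0.2 ((547.4848022460938, 127.91017150878906), (78.96758270263672, 351.8148498535156), 78.60955047607422)
 blob [185.13793103 147.94252874] 87 max z 0.07424419651203336 mean [0.6451 0.1027 0.0614] top [0.647  0.1034 0.0693]
 blob [177.6125 175.5625] 160 max z 0.08065444220452662 mean [0.5764 0.1183 0.0678] top [0.5786 0.12   0.0752]
 blob [172.  202.5] 34 max z 0.0702493727557261 mean [0.5147 0.1325 0.057 ] top [0.5152 0.1336 0.0649]
 blob [164.39416058 232.60583942] 274 max z 0.0885807082528714 mean [0.4437 0.1448 0.0738] top [0.4448 0.1485 0.0816]
b 0.024 ((557.124267578125, -206.03543090820312), (351.82952880859375, 78.85462951660156), 2.834123134613037)
b 0.2 ((557.124267578125, -206.03543090820312), (351.82952880859375, 78.85462951660156), 2.834123134613037)
 blob [307.64814815 122.44444444] 54 max z 0.04165493816757488 mean [ 0.7133 -0.1973  0.0373] top [ 0.7133 -0.1973  0.0373]
 scene [332.04719764 206.78466077] [ 99  10  17  25 339] max z 0.08916615568933683 mean [0.455  0.1529 0.067 ]
 scene [310.19047619 224.3015873 ] [83 33  6 14 63] max z 0.07139906534202836 mean [0.5197 0.1357 0.0538]
 scene [289.70815451 238.57939914] [ 58  44  14  21 233] max z 0.0838931440029055 mean [0.5871 0.1246 0.0635]
 scene [265.22794118 255.46323529] [ 36  63  10  17 136] max z 0.07656964813807993 mean [0.6534 0.1063 0.0592]
 scene [349.         274.32894737] [117  80  15  20 228] max z 0.07262323986518404 mean [0.5832 0.2741 0.058 ]
```

View pics/crop1.png

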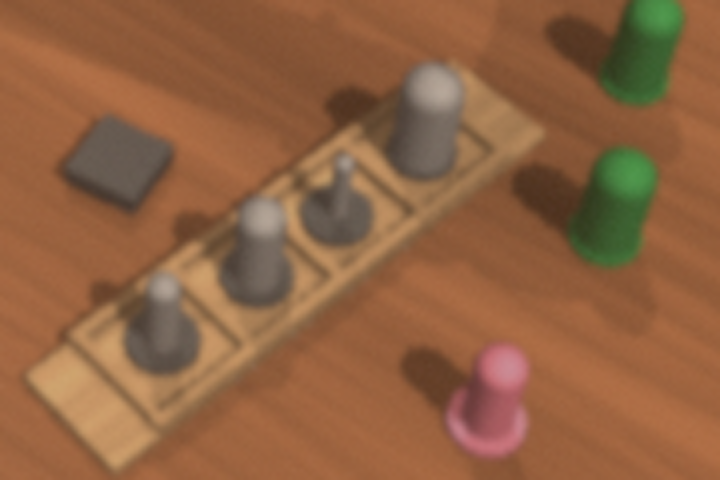

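The crop, read from the far end to the near end, shows b (20 mm), c (29 mm), a (12 mm) and d (38 mm). The tops measured by depth (74, 81, 70 and 88 mm) agree with that. The green and pink posts are outside the rack. Next: a close look with the wrist camera from above.

```bash
cat >> h.py <<'E'
from scipy.spatial.transform import Rotation as Ro
A0=np.array([.5475,.1279]);A1=np.array([.980,-.198]);B0=np.array([.5571,-.2060]);B1=np.array([.9988,.0494])
def ori(ax,sgn=1):   # tool x down, jaws across the rack
    x=np.array([0,0,-1.]);z=sgn*np.array([-ax[1],ax[0],0]);z/=np.linalg.norm(z)
    return Ro.from_matrix(np.stack([x,np.cross(z,x),z],1)).as_quat()
E
python3 - <<'E'
from h import *
from plant import bot,hand,eyes,solve_ik
for s in(1,-1):
    for p in ([*A0,.3],[*B0,.3],[*(A0-.105*A1),.046],[*(A0+.105*A1),.046]): 
        q=solve_ik(p,ori(A1,s)); print(s,None if q is None else np.round(q,2))
E
```

```text
1 [-0.07  0.12 -0.23  1.57  0.03  1.45  1.07]
1 [ 0.88  0.24 -0.68  1.48  0.15  1.47  1.57]
1 [ 0.72  0.37 -1.22  2.07  0.43  0.99  0.65]
1 [ 0.52  0.75 -1.03  1.6   0.68  1.19  0.72]
-1 [ 0.    0.13 -0.31  1.57  0.04  1.45 -2.08]
-1 [ 0.72  0.21 -0.48  1.49  0.1   1.47 -1.53]
-1 [ 0.69  0.35 -1.18  2.07  0.4   0.98 -2.47]
-1 [ 0.4   0.64 -0.81  1.6   0.5   1.12 -2.31]
```

```bash
python3 - <<'E'
from h import *
from plant import bot,hand,eyes,solve_ik
bot.reach([*A0,.34],ori(A1))
c=eyes.capture("wrist"); np.savez("w1.npz",**c); cv2.imwrite("pics/w1.png",c["img"][:,:,::-1])
X=cloud(c); C=-c["R"].T@c["t"]; print(C,c["R"][2])
m=((X[...,2]>.03)).astype(np.uint8);k,l,st,ce=cv2.connectedComponentsWithStats(m)
for j in range(1,k):
    p=X[l==j]
    if len(p)>40:
        t=p[p[:,2]>p[:,2].max()-.008]; print(ce[j].round(),len(p),p[:,2].max().round(4),"mean",p.mean(0).round(4),"top",t.mean(0).round(4),"ext",np.ptp(p[:,:2],axis=0).round(3))
m=((X[...,2]>.005)&(X[...,2]<.024)).astype(np.uint8)
k,l,st,ce=cv2.connectedComponentsWithStats(m); i=1+st[1:,4].argmax(); print(cv2.minAreaRect(X[l==i][:,:2].astype(np.float32)*1000))
print(bot.get_obs()["clock"],bot.get_obs()["qpos"].round(2) if hasattr(bot.get_obs()["qpos"],'round') else bot.get_obs()["qpos"])
E
```

```text
[0.46974584 0.14258476 0.48625572] [ 0.28538154 -0.05814107 -0.95664883]
[335.  59.] 782 0.0784 mean [0.4289 0.2609 0.0671] top [0.4273 0.2646 0.0741] ext [0.038 0.037]
[258.  90.] 608 0.0884 mean [0.4475 0.1493 0.0817] top [0.4471 0.1494 0.084 ] ext [0.037 0.037]
[258. 141.] 65 0.0704 mean [0.5166 0.1353 0.0625] top [0.5176 0.135  0.0673] ext [0.011 0.011]
[351. 160.] 376 0.0726 mean [0.5746 0.2695 0.0608] top [0.5768 0.2724 0.0683] ext [0.028 0.027]
[258. 182.] 345 0.0824 mean [0.5775 0.1226 0.0703] top [0.581  0.1222 0.0782] ext [0.027 0.028]
[256. 222.] 202 0.0758 mean [0.6461 0.1057 0.0617] top [0.6488 0.105  0.0723] ext [0.019 0.019]
[257. 314.] 64925 0.4442 mean [0.523  0.1318 0.4196] top [0.5243 0.1307 0.4385] ext [0.284 0.209]
((548.4793701171875, 128.55435180664062), (78.08409118652344, 350.6192932128906), 78.5671157836914)
3.1333 [-0.06  0.11 -0.23  1.5   0.03  1.53  1.07]
```

View pics/w1.png

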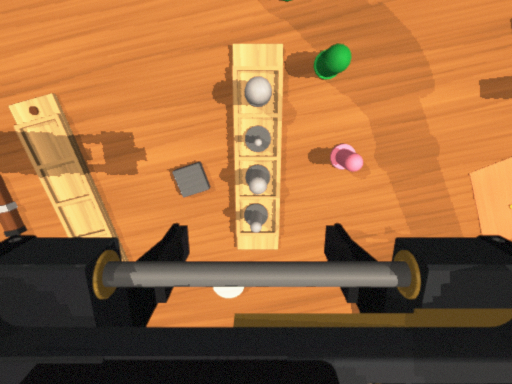

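The wrist view agrees: d at (258,90), a at (258,141), c at (258,182) and b at (256,222). Their measured widths are 37, 11, 28 and 19 mm. I'll start with d.

```bash
cat >> h.py <<'E'
from plant import bot,hand,eyes,solve_ik
ST=dict(d=(.4475,.1490,.038),a=(.5172,.1350,.012),c=(.5805,.1220,.029),b=(.6485,.1050,.020))
SEAT=dict(d=.105,c=.035,b=-.035,a=-.105)
Z=.046
def transfer(k):
    x,y,dia=ST[k]; g=B0+SEAT[k]*B1
    bot.reach([x,y,.19],ori(A1)); hand.grip(.087)
    bot.line_to([x,y,.11],vel=.2)
    if bot.line_to([x,y,Z],vel=.1,f_stop=12): print("contact going down",bot.get_obs()["eef_pos"]); return
    hand.grip(dia-.008,50); w=bot.get_obs()["gripper_width"]; print(k,"width",w)
    if abs(w-dia)>.004: print("bad grip"); return
    bot.line_to([x,y,.19],vel=.12); print("held",bot.get_obs()["gripper_width"],bot.get_obs()["ft_force"])
    bot.reach([*g,.19],ori(B1))
    bot.line_to([*g,Z+.012],vel=.15)
    print("touch",bot.line_to([*g,Z-.003],vel=.03,f_stop=6),bot.get_obs()["eef_pos"])
    hand.grip(.085); bot.line_to([*g,.19],vel=.15)
    print("t",bot.get_obs()["clock"])
E
python3 - <<'E'
from h import *
transfer("d")
c=eyes.capture("wrist"); cv2.imwrite("pics/w2.png",c["img"][:,:,::-1])
c=eyes.capture("scene"); cv2.imwrite("pics/s2.png",c["img"][:,:,::-1])
E
```

```text
d width 0.037541249159841764
held 0.037391098469834856 [-0.14191431  0.30645174 -6.06914237]
touch True [ 0.66220956 -0.20085743  0.04580211]
t 12.8333
```

View pics/w2.png

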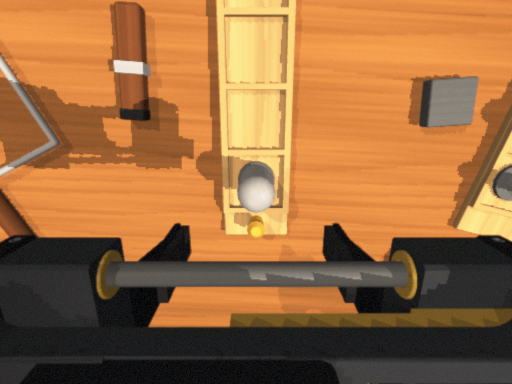

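Stake d stands centred in the seat at (256,187), next to the knob at (256,229). I'll go on with c, b and a.

```bash
python3 - <<'E'
from h import *
for k in "cba":
    transfer(k)
    if bot.get_obs()["eef_pos"][1]>-.1: break
bot.reach([.50,-.02,.34],ori(B1))
for n in("scene","top"):
    c=eyes.capture(n); np.savez(n+"3.npz",**c)
    cv2.imwrite(f"pics/{n}3.png",c["img"][:,:,::-1])
    X=cloud(c)
    m=((X[...,2]>.03)&(X[...,2]<.1)&(abs(X[...,1]+.206)<.06)&(X[...,0]>.36)&(X[...,0]<.75)).astype(np.uint8);k,l,st,ce=cv2.connectedComponentsWithStats(m)
    for j in range(1,k):
        p=X[l==j]
        if len(p)>10:
            d=p.mean(0)[:2]-B0; print(n,ce[j].round(),len(p),"zmax",p[:,2].max().round(4),"along",(d@B1).round(4),"across",(d@[-B1[1],B1[0]]).round(4))
E
```

```text
c width 0.02799836275939638
held 0.02787031447007914 [-1.26933656e-03 -2.18256976e-01 -4.28381904e+00]
touch True [ 0.59226568 -0.20436145  0.04567964]
t 23.175
b width 0.018990332815510828
held 0.01884505265539953 [-0.92073512 -1.00982512 -3.03038927]
touch True [ 0.52237216 -0.20783032  0.04570063]
t 33.6167
a width 0.010576016286217283
held 0.010396796816444814 [-0.58383265 -0.11319721 -0.13802006]
touch True [ 0.45251394 -0.2112744   0.04592047]
t 44.4
scene [215. 146.] 49 zmax 0.0705 along -0.1022 across 0.0022
scene [198. 162.] 113 zmax 0.0782 along -0.0297 across 0.0036
scene [181. 177.] 210 zmax 0.0831 along 0.0408 across 0.0057
scene [163. 194.] 339 zmax 0.0889 along 0.1094 across 0.0075
scene [149. 213.] 56 zmax 0.0447 along 0.1599 across 0.0022
top [308. 123.] 56 zmax 0.0428 along 0.1563 across 0.0006
top [311. 141.] 272 zmax 0.0867 along 0.0975 across 0.0038
top [314. 168.] 162 zmax 0.081 along 0.0319 across 0.0035
top [317. 197.] 79 zmax 0.075 along -0.0361 across 0.0027
top [320. 227.] 34 zmax 0.0705 along -0.1059 across 0.0019
```

```bash
python3 -c "
import cv2,numpy as np
a=cv2.imread('pics/scene3.png')[100:320,100:400];b=cv2.imread('pics/top3.png')[80:280,80:400]
a=cv2.resize(a,(400,293));b=cv2.resize(b,(400,250));cv2.imwrite('pics/fin.png',cv2.resize(np.vstack([a,b]),None,fx=1.1,fy=1.1))"
```

```text
(no output)
```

View pics/fin.png

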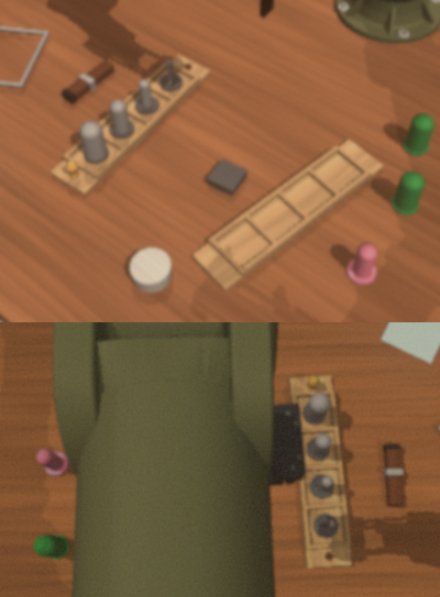

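The stakes look right, but the arm is missing from the scene crop and I expected it there. I'll check the robot's state before handing in.

```bash
python3 - <<'E'
from h import *
o=bot.get_obs();print(o["clock"],o["eef_pos"],o["qpos"],o["qvel"],o["ft_force"])
cs=[eyes.capture(n)["img"] for n in("scene","top")]
cv2.imwrite("pics/fin2.png",cv2.resize(np.vstack(cs)[:,:,::-1],(400,600)))
E
```

```text
45.475 [ 0.49938079 -0.02204507  0.33845147] [-2.12845053e-02 -2.66976137e-02  1.16397125e-02  1.65011779e+00
  8.13702835e-04  1.52083644e+00  1.60722268e+00] [ 0.00306063  0.0015348  -0.00464631 -0.00410452 -0.00442051  0.00078836
 -0.00368752] [-0.19117655  0.45689367 -0.48369674]
```

View pics/fin2.png

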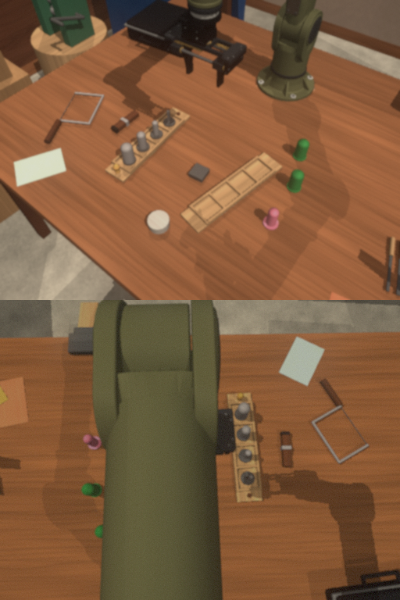

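The gripper is simply above the crop, clear of everything. All four stakes stand in order, and the block, tin and clamp look unmoved. I'm handing in.

```bash
python3 -c "
from plant import job; print(job.sign_off())"
```

```text
the job is handed in; nothing more can be done
None
```

I moved all four stakes to the empty rack and handed the job in at about 45 s on the robot's clock. From the brass knob outward they stand 38, 29, 20 and 12 mm (d, c, b, a).

- **Placement:** in the last depth check, each stake was upright, with its top at the height expected for that stake. Each was within about 8 mm of its seat centre in both camera views, and the slack is 10 mm. The two views differ by up to 12 mm along the rack, because each camera sees only the near side of a post.
- **Bystanders:** the steel block, tin and ring clamp looked unmoved in the last scene picture. I compared them by eye and did not measure them. The green and pink look-alikes were not approached.
- **Failed checks:** none. The arm seemed to be missing from one cropped picture, but the full picture showed the gripper above the crop, clear of everything.

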